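# Fit the square light-pipe module into the illuminator

## Task

Lift the square black light-pipe module out of its V mount, turn it so its flats are square to the illuminator's guide jaws, and slide it nose first between them, through the sprung dust flap, until it comes up solid against the lamp's stop inside and the interlock pin is fully pressed; then let go of it. The stop is set differently on every lamp and cannot be seen, so feel for it gently and do not ram it; leave the round tube and everything else on the table where they are.

Things in the scene. Friction and masses are not known exactly. Their poses are not given: they have to be found in the camera images.
- module: Light-pipe module: black square bar 25 x 25 x 166 mm with a square aluminium flange 34 x 34 x 6 mm, about 0.2 kg, heavier towards its nose. Origin: on its axis at the flange's front face. x points along the bar to the nose, y and z are square to its flats. It lies level in a V mount, edge down (flats at 45 degrees), axis 100 mm above the table. Any of the four flats may end on top.
- module_grip (a point): Point on the module's axis in the middle of its handle, 36 mm behind its origin; axes as the module's. The handle is the plain 25 x 25 mm bar from 6 to 71 mm behind the origin; it overhangs the mount freely, with nothing taller than 30 mm below it.
- module_nose (a point): Centre of the end face of the module's nose (glass window), 95 mm ahead of its origin; axes as the module's. The last 4 mm are only 22 x 22 mm. The V mount, 50 mm long on a 25 mm steel post, holds the nose part about 30 to 80 mm behind this point.
- illuminator: LED illuminator, white, 160 mm wide, 200 mm long, 148 mm high, fixed. Origin: on the table under the outer end of its guide; x = direction in which the module is pushed in, z up. The aluminium guide stands out 45 mm from its front: a level floor 87.5 mm above the table, 44 mm wide, with two jaws on it. The 130 mm before the guide are free of things over 30 mm high.
- guide_end (a point): On the guide's axis at its outer end, 100 mm above the table; axes as the illuminator's. The jaws run from here 45 mm in +x; they are 27 mm apart (1 mm play each side of the module), 8.5 mm thick, 16 mm high above the floor, open above and at this end, no lead-in. Then come the flap and a mouth 32 mm wide, 36 mm high. The seated module's origin stands 2 to 20 mm outside this point.
- flap (a joint): Sprung steel dust flap, 30 x 33 mm, hung from the top of the mouth, 48 mm in from the guide's outer end; swings inwards and up. 0 = hanging shut, grows as it opens, rad; about 1.2 when it rests on a module in place. It takes 1 to 4 N of push to open and shuts by itself.
- tube: Round black lens tube, 25 mm diameter, 166 mm long, with a round 34 mm flange; lies in the other, identical V mount at the same height as the module. Origin and x axis as for the module. To be left alone.
- driver: Screwdriver, 160 mm long, lying on the table between the V mounts; bystander.
- oil: Amber dropper bottle, 28 mm diameter, 75 mm high, standing on its origin; bystander.
- post: Upright steel optical post, 25 mm diameter, 75 mm high, standing on its origin; bystander.
- spacer: Black spacer ring, 40 mm diameter, 10 mm high, on the table; bystander.
- slidebox: Closed blue slide box, 85 x 95 x 32 mm, on the table; bystander.
- insert: Black stage insert, a flat frame 160 x 110 x 6 mm, on the table; bystander.
- fork: Steel clamping fork, 90 x 32 mm, 22 mm high at its bolt head, on the table near the robot; bystander.
- interlock (a joint): Weakly sprung interlock pin (under 0.5 N) on the lamp's stop, deep inside behind the flap, out of sight. In m: 0 = out, 0.004 = pressed level with the stop's face. The stop itself is rigid, set for each lamp: a module against it has its nose 75 to 93 mm in from the guide's outer end.
Mind the look-alikes: they are no part of the job. What is shaped like the module but green or red is not meant.

How it is judged:
At the end, for the whole second after the job is handed in: The module lies between the jaws, nose in, against the stop: interlock pin pressed over 2.5 of its 4 mm, axis within 0.06 rad and 4 mm of the guide's, flats within 0.07 rad of square to it; it holds the flap open (over 0.9 rad), is at rest and let go (value of joint interlock above 0.0025 m and value of joint flap above 0.9 rad and angle between the x axis of module and the x axis of illuminator, either way round below 0.06 rad and x of module_nose in the frame of guide_end above 0.07 m and y of module in the frame of guide_end between -0.004 and 0.004 m and (angle between the y axis of module and the z axis of illuminator, either way round below 0.07 rad or angle between the z axis of module and the z axis of illuminator, either way round below 0.07 rad) and linear speed of module below 0.01 m/s and contact force between the fingers and module below 0.2 N); the robot touches nothing.
It fails at once if the module is rammed against the illuminator (more than 30 N between them) (contact force between module and illuminator above 30 N).
It fails at once if the round tube is moved more than 15 mm (distance of tube from where it was at the start of the episode above 0.015 m).
It fails at once if another thing on the table is moved more than 20 mm (distance of any of driver, oil, post, spacer, slidebox, insert, fork from where it was at the start of the episode above 0.02 m).
It also fails if it takes over 48 s, if anything falls off the work surface, if the arm or the gripper's body presses on something with over 40 N, if the wrist force passes 120 N, or if a joint passes its speed limit or range.

## Robot

A 6-joint arm with a two-finger parallel gripper is mounted at the origin on the work surface. World frame = base frame: x ahead of the robot, y to its left, z up, the work surface at z = 0. Lengths are in m, angles in rad, forces in N, time in s.
With the tool pointing down it reaches from about 0.25 to 0.8 m from the base axis. Payload 3.9 kg.
Tool frame: the origin (TCP) lies midway between the tips of the shut fingers; the grasp point (between the pads) lies arm.hold_point_z behind it (arm.hold_point_z is the distance from the TCP to the grasp point, in m); z points along the fingers, y is the direction in which the jaws open and shut (so a half turn about z gives the same grasp; the last joint's range is limited). The gripper opens to 85 mm and grips with 20 to 120 N. Pads are 22 mm wide; open, the fingers measure 114 mm over their backs; the gripper's body (76 mm by 85 mm) begins 54 mm behind the grasp point. The pads swing forward as they close: fully open they stand 13 mm farther back than shut.
Start: joints at [1.293, 0.26, -0.138, 1.173, 0, 1.571], TCP at [0.144, 0.505, 0.231] pointing down, gripper open.
Joint ranges: [-2.78, 2.78], [-0.83, 1.72], [-1.28, 1.37], [-1.9, 2.12], [-1.57, 1.48], [-3.14, 3.14]. Speed limits (rad/s): [2.57, 2.57, 3.14, 3.14, 3.14, 3.14].

## Interface

Orientations are given as a rotation vector (axis times angle).
In Python, from workcell import arm gives the robot as it stands. Calls block until the motion is done:
- arm.movep(position, orientation): joint-space move of the TCP to a pose.
- arm.servo_line(position, feed=0.15, frame=None, max_force=None): straight line of the TCP; frame=None keeps the orientation; feed is the mean speed in m/s. With max_force (N) it stops when the force on the tool has changed by that much, and returns True; else False.
- arm.goto_joints(angles): joint-space move.
- arm.gripper_open() and arm.grasp(f_grip=None): open the fingers fully, or close them until they stop; f_grip is the grip in N (None keeps the last).
- arm.wait(seconds).
- arm.solve_ik(position, orientation): joint angles nearest the present ones, or None.
- arm.sense(): the state.
- arm.snapshot(name): name is "scene" or "top"; returns a dict with "image" (400x640x3 uint8, red, green, blue), "range_z" (400x640 float32, m along the optical axis (not along the pixel's ray), 0 where there is no reading), "camera_matrix" (3x3 intrinsics, pixels), "camera_from_world" (4x4, takes a point from world to camera coordinates). Camera axes: x right, y down, z forward; pixel columns grow to the right and rows downward; lengths in m; the calibration is good to about 2 mm. A picture is of the moment at which its call begins.
A pose or a line that the arm cannot do raises arm.IKError and nothing moves.
- arm.finish_job(): hands the job in, once; it reports no verdict.
The state is a dict: "time_s": time; "qpos": joint angles; "dq": joint speeds; "effort": joint torques, N m; "tool_pos": TCP position; "tcp_rot": TCP orientation; "wrist_force": force on the tool from outside, world axes, zero at the start; "wrist_torque": the same for the moment, N m; "grip_width": opening from 0.0 (shut) to 1.0 (fully open).
Only numpy, scipy, OpenCV 4.12 (cv2) and the standard library are available. Lean on these libraries where they do the work, as an engineer would, in place of code of your own. Each camera call takes 0.05 s, during which the arm holds its last target.

## Working session

There is one attempt and no reset: what is moved stays moved. The work goes in short steps, each a Python script; the robot and the scene stay as the last script left them, time stands still between calls to the robot, and variables do not carry over. Pictures are saved under pics/ and viewed, and the job is handed in when it is done.

```bash
ls; mkdir -p pics
cat > h.py <<'E'
import numpy as np, cv2
from scipy.spatial.transform import Rotation as R
from workcell import arm
def snap(n):
    s=arm.snapshot(n); return s
def save(s,f,crop=None,scale=1):
    im=s["image"][...,::-1]
    if crop: x0,y0,x1,y1=crop; im=im[y0:y1,x0:x1]
    cv2.imwrite("pics/"+f,cv2.resize(im,None,fx=scale,fy=scale,interpolation=cv2.INTER_CUBIC))
def pts(s):
    d=s["range_z"];K=s["camera_matrix"];T=np.linalg.inv(s["camera_from_world"])
    v,u=np.mgrid[:d.shape[0],:d.shape[1]]
    p=np.stack([(u-K[0,2])/K[0,0]*d,(v-K[1,2])/K[1,1]*d,d],-1)
    w=p@T[:3,:3].T+T[:3,3]; w[d==0]=np.nan
    return w
E
python3 - <<'E'
from h import *
print(arm.sense(), arm.hold_point_z)
import pickle
for n in("scene","top"):
    s=snap(n); save(s,n+"0.png"); pickle.dump(s,open(n+"0.pkl","wb")); print(s["camera_matrix"],s["camera_from_world"],(s["range_z"]==0).mean())
E
```

```text
pics
{'time_s': 0.0, 'qpos': array([ 1.29301466e+00,  2.60694324e-01, -1.39402050e-01,  1.17267178e+00,
        1.66062772e-06,  1.57084040e+00]), 'dq': array([-1.75711342e-03,  1.06232594e-03, -8.04747272e-05, -1.70846009e-04,
        1.53159651e-03, -5.20176301e-04]), 'effort': array([ 1.40565840e-04, -4.05677176e+01,  2.53922635e+01,  1.87372731e-02,
        5.78864956e-05,  1.03190280e-05]), 'tool_pos': array([0.14377863, 0.50421574, 0.230447  ]), 'tcp_rot': array([-4.34967226e-01, -3.11105662e+00,  3.06689179e-03]), 'wrist_force': array([ 0.83596439, -0.97544327, -0.35857731]), 'wrist_torque': array([-0.02807741,  0.01292612,  0.01753056]), 'grip_width': 0.9971002400520728} 0.0187
[[471.1780117    0.         320.43909724]
 [  0.         471.1780117  190.7311642 ]
 [  0.           0.           1.        ]] [[-0.82252564  0.56862319 -0.01091968  0.33950907]
 [ 0.30415355  0.42357866 -0.8532712  -0.09770349]
 [-0.48056444 -0.7051587  -0.52135307  1.63038997]
 [ 0.          0.          0.          1.        ]] 0.00408984375
[[407.00445885   0.         313.18158542]
 [  0.         407.00445885 206.50255644]
 [  0.           0.           1.        ]] [[ 8.15370434e-02 -9.96670100e-01  6.49795208e-04  4.62602253e-02]
 [-9.76537284e-01 -8.00203357e-02 -1.99929182e-01  5.06287215e-01]
 [ 1.99315435e-01  1.56670852e-02 -9.79810135e-01  9.54323285e-01]
 [ 0.00000000e+00  0.00000000e+00  0.00000000e+00  1.00000000e+00]] 0.00390234375
```

View pics/scene0.png

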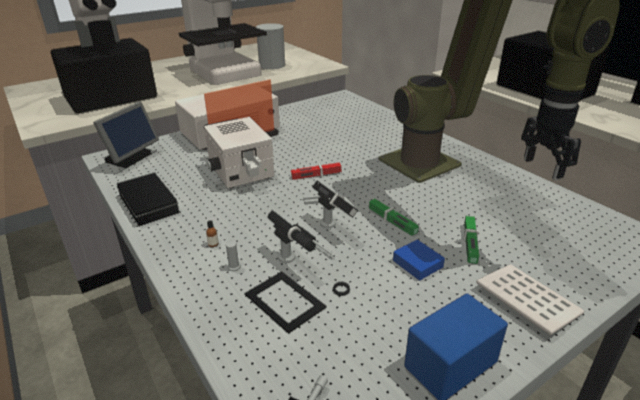

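View pics/top0.png

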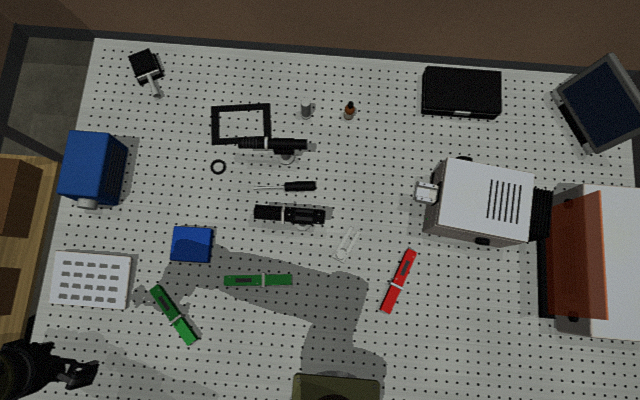

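Run:
```python
from h import *
import pickle
t=pickle.load(open("top0.pkl","rb"));s=pickle.load(open("scene0.pkl","rb"))
save(t,"t1.png",(200,90,340,240),5);save(s,"s1.png",(200,110,370,270),4.5)
save(t,"t2.png",(400,140,560,260),5);
```

```text
(no output)
```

View pics/t1.png

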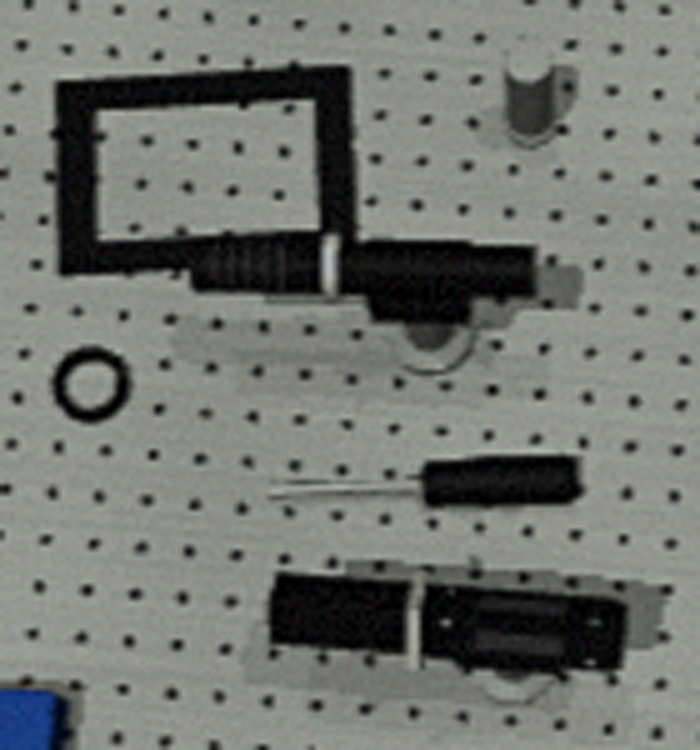

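View pics/s1.png

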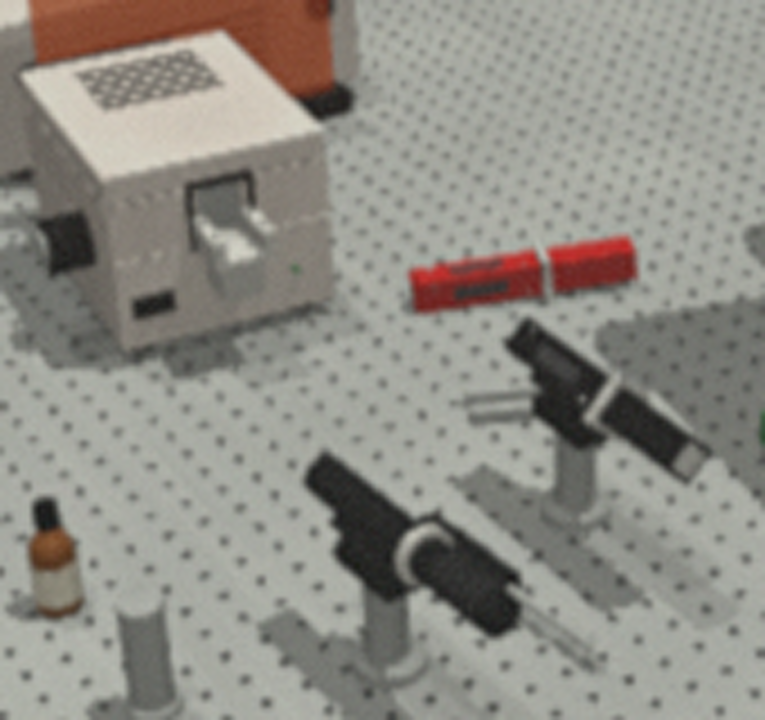

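View pics/t2.png

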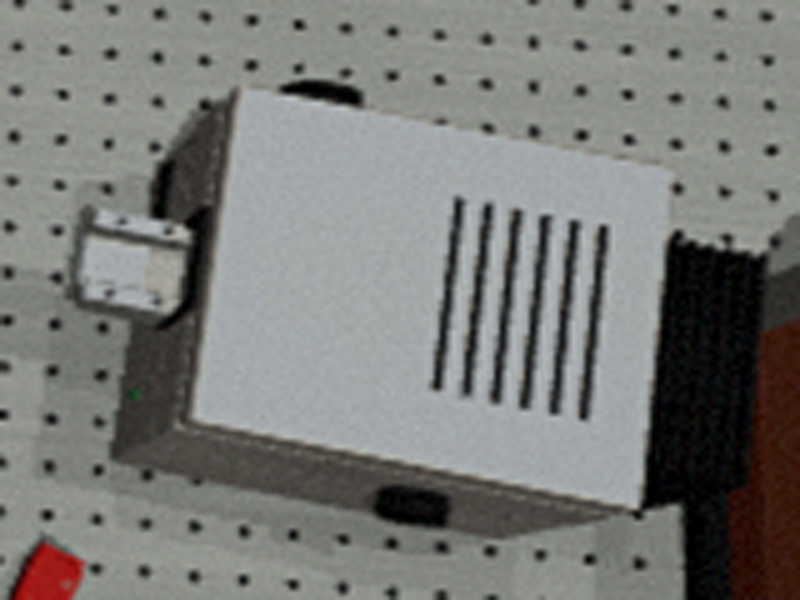

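Run:
```python
from h import *
import pickle
t=pickle.load(open("top0.pkl","rb"));s=pickle.load(open("scene0.pkl","rb"))
np.set_printoptions(precision=4,suppress=True,linewidth=160)
def ray(S,uv,z):
    K=S["camera_matrix"];T=np.linalg.inv(S["camera_from_world"])
    uv=np.atleast_2d(uv).astype(float)
    d=np.c_[(uv-K[:2,2])/[K[0,0],K[1,1]],np.ones(len(uv))]@T[:3,:3].T
    o=T[:3,3]; return o+d*((z-o[2])/d[:,2])[:,None]
w=pts(t)
# depth noise check
print("table z",np.nanmean(w[330:360,200:240,2]),np.nanstd(w[330:360,200:240,2]))
roi=np.zeros(w.shape[:2],bool);roi[195:235,245:335]=1
m=roi&(w[...,2]>0.085)
print("module high pts",m.sum())
P=w[m]; c=P[:,:2].mean(0);U=np.linalg.svd(P[:,:2]-c)[2]
print(c,U[0],P[:,2].max())
a=U[0]*np.sign(-U[0][1]); n=np.array([-a[1],a[0]])
L=(P[:,:2]-c)@a;N=(P[:,:2]-c)@n
print("ext",L.min(),L.max(),N.min(),N.max())
for lo in np.arange(-.09,.09,.01):
    k=(L>lo)&(L<lo+.01)
    if k.sum()>3: print("%.3f n%d Nmin %.4f Nmax %.4f zmax %.4f Nattop %.4f"%(lo,k.sum(),N[k].min(),N[k].max(),P[k,2].max(),N[k][np.argsort(-P[k,2])[:8]].mean()))
# colour mask silhouette
g=t["image"].max(2)
print(g[200:232,262],g[200:232,300])
for z in (0.1,):
    print(ray(t,[[253,213],[283,214],[325,216]],z))
```

```text
table z 0.000858426845653169 0.001875985227535801
module high pts 1082
[0.4666 0.1393] [-0.0043 -1.    ] 0.12385394992376797
ext -0.08367544705441649 0.082478503810047 -0.021087082802895268 0.024396487757892653
-0.090 n19 Nmin -0.0154 Nmax 0.0187 zmax 0.1181 Nattop 0.0000
-0.080 n66 Nmin -0.0147 Nmax 0.0187 zmax 0.1200 Nattop 0.0013
-0.070 n59 Nmin -0.0153 Nmax 0.0183 zmax 0.1214 Nattop 0.0011
-0.060 n63 Nmin -0.0152 Nmax 0.0191 zmax 0.1196 Nattop 0.0014
-0.050 n66 Nmin -0.0142 Nmax 0.0165 zmax 0.1194 Nattop 0.0014
-0.040 n61 Nmin -0.0153 Nmax 0.0190 zmax 0.1199 Nattop 0.0018
-0.030 n60 Nmin -0.0148 Nmax 0.0191 zmax 0.1195 Nattop 0.0015
-0.020 n82 Nmin -0.0211 Nmax 0.0244 zmax 0.1239 Nattop 0.0012
-0.010 n66 Nmin -0.0160 Nmax 0.0190 zmax 0.1204 Nattop 0.0022
-0.000 n65 Nmin -0.0160 Nmax 0.0194 zmax 0.1200 Nattop 0.0006
0.010 n66 Nmin -0.0157 Nmax 0.0193 zmax 0.1206 Nattop 0.0003
0.020 n71 Nmin -0.0162 Nmax 0.0182 zmax 0.1190 Nattop 0.0010
0.030 n67 Nmin -0.0152 Nmax 0.0198 zmax 0.1208 Nattop 0.0004
0.040 n64 Nmin -0.0160 Nmax 0.0176 zmax 0.1193 Nattop 0.0019
0.050 n67 Nmin -0.0165 Nmax 0.0194 zmax 0.1197 Nattop 0.0014
0.060 n65 Nmin -0.0147 Nmax 0.0196 zmax 0.1187 Nattop 0.0020
0.070 n61 Nmin -0.0150 Nmax 0.0176 zmax 0.1203 Nattop 0.0009
0.080 n14 Nmin -0.0127 Nmax 0.0155 zmax 0.1163 Nattop 0.0013
[142 144 146 157 147  32   0  13   2  15  15  15  15  13  10  15  17  11  11  69 129 120 130 116 121 111 118 117 135 137  75  61] [140 145 145 148  94  97  99  86  10  10  36  33  16   1  14  16  18  41  44  41  16  16   4   5  52  74 136 149 150 140  96 119]
[[0.4639 0.2257 0.1   ]
 [0.4673 0.1555 0.1   ]
 [0.4706 0.0573 0.1   ]]
```

```bash
cat >> h.py <<'E'
from scipy.optimize import least_squares
np.set_printoptions(precision=4,suppress=True,linewidth=160)
def ray(S,uv,z):
    K=S["camera_matrix"];T=np.linalg.inv(S["camera_from_world"])
    uv=np.atleast_2d(uv).astype(float)
    d=np.c_[(uv-K[:2,2])/[K[0,0],K[1,1]],np.ones(len(uv))]@T[:3,:3].T
    o=T[:3,3]; return o+d*((z-o[2])/d[:,2])[:,None]
E
python3 - <<'E'
from h import *
import pickle
t=pickle.load(open("top0.pkl","rb"));s=pickle.load(open("scene0.pkl","rb"))
def roof(P):
    def f(p): # x = p0+p1*(y-.14)
        N=(P[:,0]-p[0]-p[1]*(P[:,1]-.14))/np.hypot(1,p[1])
        return P[:,2]-(p[2]-np.abs(N))
    return least_squares(f,[.468,0,.118],loss="soft_l1",f_scale=.002)
for S,nm in((t,"top"),(s,"scene")):
    w=pts(S)
    m=(w[...,2]>.1)&(abs(w[...,0]-.467)<.022)&(w[...,1]>.055)&(w[...,1]<.225)&(abs(w[...,1]-.155)>.006)
    P=w[m]
    for lab,k in(("all",P[:,1]>0),("handle",P[:,1]>.16),("nose",P[:,1]<.15)):
        r=roof(P[k]); print(nm,lab,k.sum(),r.x,np.std(r.fun))
    m2=(w[...,2]>.09)&(abs(w[...,0]-.467)<.03)&(w[...,1]>.03)&(w[...,1]<.25)
    print(nm,"y ext",np.nanpercentile(w[m2][:,1],[0,.5,1,99,99.5,100]))
# guide
for S,nm in((t,"top"),(s,"scene")):
    w=pts(S); 
    m=(w[...,2]>.135)&(w[...,2]<.16)&(w[...,1]<-.1)&(w[...,1]>-.5)&(w[...,0]<.7)&(w[...,0]>.3)
    mm=cv2.morphologyEx(m.astype(np.uint8),cv2.MORPH_CLOSE,np.ones((9,9)))
    cs=max(cv2.findContours(mm,0,2)[0],key=cv2.contourArea)
    xy=ray(S,cs[:,0],.148)[:,:2].astype(np.float32)
    print(nm,"box",cv2.minAreaRect(xy), cv2.boxPoints(cv2.minAreaRect(xy)).tolist())
E
```

```text
top all 960 [0.4686 0.0023 0.1185] 0.0017782661897283942
top handle 382 [ 0.4691 -0.0064  0.1185] 0.001680700797627451
top nose 578 [ 0.4684 -0.0019  0.1186] 0.0018277874078174536
top y ext [0.0568 0.0578 0.0587 0.2213 0.2216 0.223 ]
scene all 422 [0.4677 0.0036 0.1181] 0.002652326616923507
scene handle 201 [0.4676 0.0061 0.1179] 0.003109957483978238
scene nose 221 [0.4679 0.0178 0.1184] 0.0021349251083365656
scene y ext [0.0579 0.0596 0.063  0.2267 0.2274 0.2297]
top box ((0.5306199789047241, -0.2976725995540619), (0.20252814888954163, 0.16233956813812256), 83.1588134765625) [[0.4379657804965973, -0.3885469138622284], [0.5991494655609131, -0.4078844487667084], [0.6232742071151733, -0.20679828524589539], [0.46209049224853516, -0.1874607503414154]]
scene box ((0.49058061838150024, -0.37503448128700256), (0.4574722647666931, 0.21911002695560455), 61.61141586303711) [[0.28544798493385315, -0.524175763130188], [0.4782085716724396, -0.6283513903617859], [0.6957132816314697, -0.22589319944381714], [0.5029526948928833, -0.12171757221221924]]
```

Run:
```python
from h import *
import pickle
t=pickle.load(open("top0.pkl","rb"));s=pickle.load(open("scene0.pkl","rb"))
a=np.array([-.0241,-.2011]);a/=np.linalg.norm(a);n=np.array([-a[1],a[0]]) # module-frame y (left of a)
o=np.array([.548,-.152])
for S,nm in((t,"top"),(s,"scene")):
    w=pts(S);q=w[...,:2]-o;L=q@a;N=q@n
    m=(L>-.03)&(L<.042)&(abs(N)<.05)&(w[...,2]>.06)
    print(nm,m.sum())
    print("L",np.sort(L[m])[[0,5,10,-10,-1]],"N",np.sort(N[m])[[0,5,10,-10,-5,-1]])
    j=m&(w[...,2]>.099)&(w[...,2]<.11); f=m&(w[...,2]<.0925)&(w[...,2]>.08)
    for lab,k in(("jaw+",j&(N>0)),("jaw-",j&(N<0)),("floor",f)):
        if k.sum()<5: continue
        print(lab,k.sum(),"N",np.percentile(N[k],[0,5,50,95,100]),"L",np.percentile(L[k],[0,5,95,100]),"z",w[k][:,2].mean(), "slope",np.polyfit(L[k],N[k],1))
w=pts(t)
v,u=np.where(m); 
g=t["image"].max(2); print(g[178:206,416:440])
print((w[178:206,416:440,2]*1000).round())
```

```text
top 349
L [0.0034 0.0038 0.004  0.0408 0.042 ] N [-0.0208 -0.0202 -0.02    0.0228  0.0234  0.0247]
jaw+ 68 N [0.0149 0.0153 0.0191 0.0235 0.0247] L [0.0044 0.0052 0.0401 0.0416] z 0.10392030297825838 slope [0.0132 0.0191]
jaw- 68 N [-0.0208 -0.0199 -0.0162 -0.0118 -0.0114] L [0.0034 0.0047 0.0396 0.0414] z 0.10404417965339235 slope [-0.0121 -0.0159]
floor 185 N [-0.0208 -0.0196  0.0034  0.0158  0.0232] L [0.0034 0.0042 0.0404 0.042 ] z 0.08814234556321329 slope [-0.0325  0.0031]
scene 242
L [-0.0053 -0.0007  0.      0.0412  0.042 ] N [-0.0488 -0.0227 -0.0202  0.0234  0.0246  0.0338]
jaw+ 27 N [0.0146 0.0152 0.0188 0.023  0.0233] L [0.001  0.0025 0.0402 0.042 ] z 0.10390520138750095 slope [0.0231 0.0187]
jaw- 29 N [-0.0203 -0.0199 -0.0147 -0.0119 -0.0108] L [-0.0017  0.0027  0.0375  0.0401] z 0.10404771940048618 slope [ 0.0219 -0.0158]
floor 87 N [-0.0204 -0.0177 -0.0001  0.0233  0.0338] L [-0.0053 -0.0006  0.0383  0.0419] z 0.08825683355704496 slope [ 0.1474 -0.0002]
[[130 131 138 131 105  51  89 129 135 129 130 134 138 111  44  18   6  25  52  56  59  68  51  55]
 [135 134 136 132 1
[... 5399 characters left out ...]
06. 104. 103. 106. 107. 106. 104. 106. 106. 105. 108. 101. 101. 103. 130. 129. 132.]
 [ 84.  82.  90.  88.  94.  94.  95.  96.  99.  97. 101. 105. 101. 104. 105. 107. 102. 104. 106. 111. 120. 128. 130. 133.]
 [  0.   1.  53.  55.  81.  85.  86.  88.  89.  92.  92.  97.  98.  98. 104. 101. 104. 105. 102. 113. 118. 121. 124. 132.]
 [ -1.  -0.   5.   4.   1.   1.   2.  55.  52.  82.  88.  88.  84.  92.  88.  91.  nan  94. 104. 107. 107. 118. 126. 132.]
 [ -0.  -4.   2.   1.  -1.   3.  -2.  -2.  -1.   5.  -1.  26.  31.  57.  79.  86.  88.  91.  96. 101. 112. 115. 123. 136.]
 [ -0.   1.  -4.  -0.   2.   2.   1.   1.  -2.   2.   0.  26.  35.  45.  57.  64.  83.  85.  93.  99. 107. 120. 127. 138.]]
```

```bash
cat >> h.py <<'E'
HZ=arm.hold_point_z
MX=np.array([-.0025,-1,0]);MX/=np.linalg.norm(MX)
MO=np.array([.4684,.1525,.1])   # module origin
GA=np.array([-.0241,-.2011,0]);GA/=np.linalg.norm(GA)
GE=np.array([.5492,-.1552,.1])
UP=np.array([0,0,1.])
def tool(ax,roll,sgn):
    # ax: module axis (horizontal). roll: tool z leaning; 0 = straight down. tool y = sgn*side
    side=np.cross(UP,ax)
    z=-UP*np.cos(roll)+side*np.sin(roll)
    y=sgn*(side*np.cos(roll)+UP*np.sin(roll))
    x=np.cross(y,z)
    return R.from_matrix(np.c_[x,y,z])
def tcp(grasp,rot): return np.asarray(grasp)+rot.as_matrix()[:,2]*HZ
E
python3 - <<'E'
from h import *
G=MO-.036*MX
print("side",np.cross(UP,MX))
for roll in(np.pi/4,-np.pi/4):
  for sg in(1,-1):
    r=tool(MX,roll,sg); print(roll,sg,r.as_matrix()[:,2])
    for lab,g,rr in(("pre",G-r.as_matrix()[:,2]*.12,r),("grasp",G,r),("up",G+[0,0,.12],r),("upflat",G+[0,0,.12],tool(MX,0,sg)),("guide",GE-.15*GA+[0,0,.1],tool(GA,0,sg)),("guide0",GE-.15*GA,tool(GA,0,sg)),("in",GE-.04*GA,tool(GA,0,sg))):
      print(lab,arm.solve_ik(tcp(g,rr),rr.as_rotvec()))
E
```

```text
side [ 1.     -0.0025  0.    ]
0.7853981633974483 1 [ 0.7071 -0.0018 -0.7071]
pre [ 0.838  -0.1494 -1.1057  0.0262 -0.5548  2.2392]
grasp [ 0.6376  0.1933 -1.1857 -0.4842 -0.436   2.0555]
up [ 0.6376 -0.0949 -0.9627  0.027  -0.436   2.0555]
upflat [ 0.3825  0.2411 -0.2442  1.0855  0.      1.9558]
guide [-0.011   0.3562 -0.1313  1.0833  0.      1.679 ]
guide0 [-0.011   0.4331 -0.2916  0.8461  0.      1.679 ]
in [-0.2055  0.4313 -0.2947  0.8448  0.      1.4845]
0.7853981633974483 -1 [ 0.7071 -0.0018 -0.7071]
pre [ 0.838  -0.1494 -1.1057  0.0262 -0.5548 -0.9024]
grasp [ 0.6376  0.1933 -1.1857 -0.4842 -0.436  -1.0861]
up [ 0.6376 -0.0949 -0.9627  0.027  -0.436  -1.0861]
upflat [ 0.3825  0.2411 -0.2442  1.0855  0.     -1.1858]
guide [-0.011   0.3562 -0.1313  1.0833  0.     -1.4626]
guide0 [-0.011   0.4331 -0.2916  0.8461  0.     -1.4626]
in [-0.2055  0.4313 -0.2947  0.8448  0.     -1.6571]
-0.7853981633974483 1 [-0.7071  0.0018 -0.7071]
pre [0.2402 1.0223 0.7923 2.1113 0.1707 1.7441]
grasp [0.269  0.8919 0.2746 1.7202 0.1908 1.7652]
up [0.269  0.81   0.4246 1.9522 0.1908 1.7652]
upflat [ 0.3825  0.2411 -0.2442  1.0855  0.      1.9558]
guide [-0.011   0.3562 -0.1313  1.0833  0.      1.679 ]
guide0 [-0.011   0.4331 -0.2916  0.8461  0.      1.679 ]
in [-0.2055  0.4313 -0.2947  0.8448  0.      1.4845]
-0.7853981633974483 -1 [-0.7071  0.0018 -0.7071]
pre [ 0.2402  1.0223  0.7923  2.1113  0.1707 -1.3975]
grasp [ 0.269   0.8919  0.2746  1.7202  0.1908 -1.3764]
up [ 0.269   0.81    0.4246  1.9522  0.1908 -1.3764]
upflat [ 0.3825  0.2411 -0.2442  1.0855  0.     -1.1858]
guide [-0.011   0.3562 -0.1313  1.0833  0.     -1.4626]
guide0 [-0.011   0.4331 -0.2916  0.8461  0.     -1.4626]
in [-0.2055  0.4313 -0.2947  0.8448  0.     -1.6571]
```

Run:
```python
from h import *
G=MO-.036*MX; r=tool(MX,np.pi/4,1); z=r.as_matrix()[:,2]
arm.movep(tcp(G-z*.12+[0,0,.05],r),r.as_rotvec())
print(arm.sense()["time_s"],arm.sense()["wrist_force"])
arm.servo_line(tcp(G-z*.05,r),feed=.12)
s=arm.sense();print(s["time_s"],s["tool_pos"]-tcp(G-z*.05,r),s["wrist_force"])
save(snap("top"),"t3.png",(200,90,360,240),5);save(snap("scene"),"s3.png",(200,110,400,270),4)
```

```text
1.575 [-0.4745 -0.0482 -0.062 ]
2.65 [0.0002 0.0005 0.0003] [-0.1914  0.0883 -0.3121]
```

View pics/t3.png

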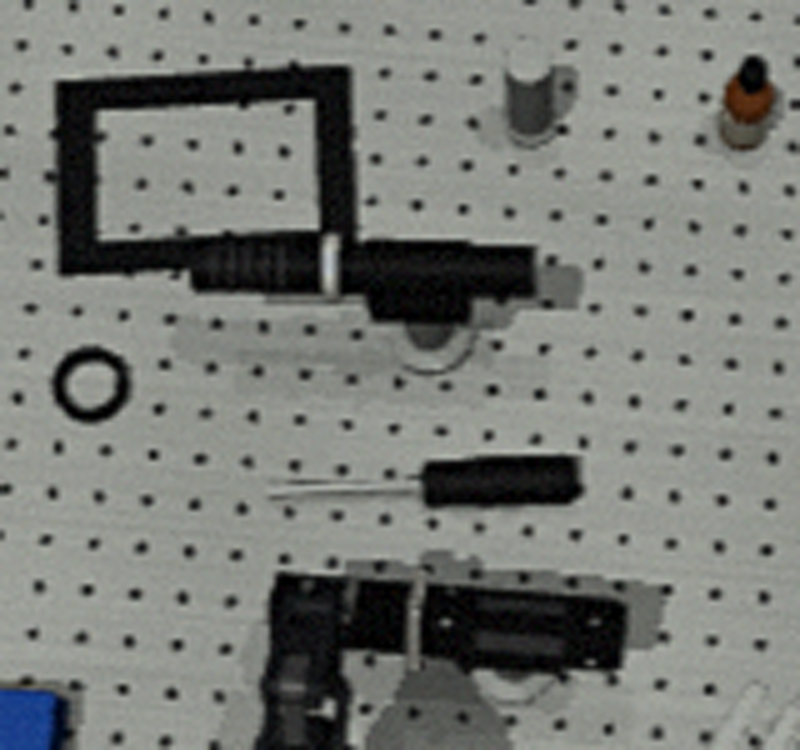

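View pics/s3.png

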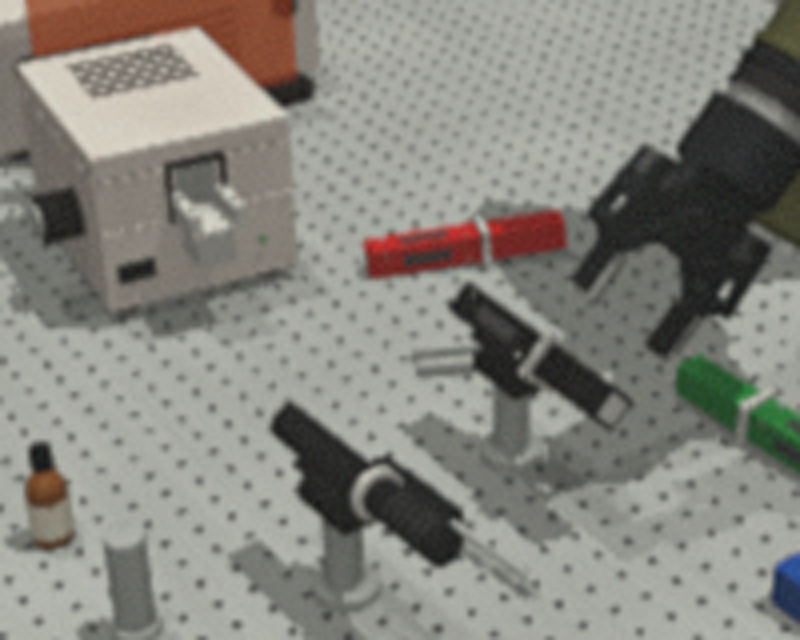

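Run:
```python
from h import *
G=MO-.036*MX; r=tool(MX,np.pi/4,1); z=r.as_matrix()[:,2]
print(arm.servo_line(tcp(G+z*.001,r),feed=.08,max_force=6))
s=arm.sense();print(s["time_s"],s["tool_pos"]-tcp(G,r),s["wrist_force"])
arm.grasp(50)
s=arm.sense();print(s["time_s"],s["tool_pos"]-tcp(G,r),s["wrist_force"],s["wrist_torque"],s["grip_width"]*.085)
arm.servo_line(s["tool_pos"]+[0,0,.10],feed=.1)
s=arm.sense();print(s["time_s"],s["wrist_force"],s["wrist_torque"],s["grip_width"]*.085)
save(snap("top"),"t4.png",(200,90,360,240),5);save(snap("scene"),"s4.png",(200,70,400,230),4)
```

```text
False
3.5417 [ 0.0005 -0.0001 -0.0006] [-0.4175  0.2613  0.6567]
4.125 [ 0.0007  0.0002 -0.0005] [-2.7622  0.7876  2.9162] [ 0.0525  0.6064 -0.0076] 0.024198404403633397
5.275 [ 0.2704  0.9793 -2.5478] [ 0.113   0.8641 -0.0317] 0.023813098174586655
```

View pics/t4.png

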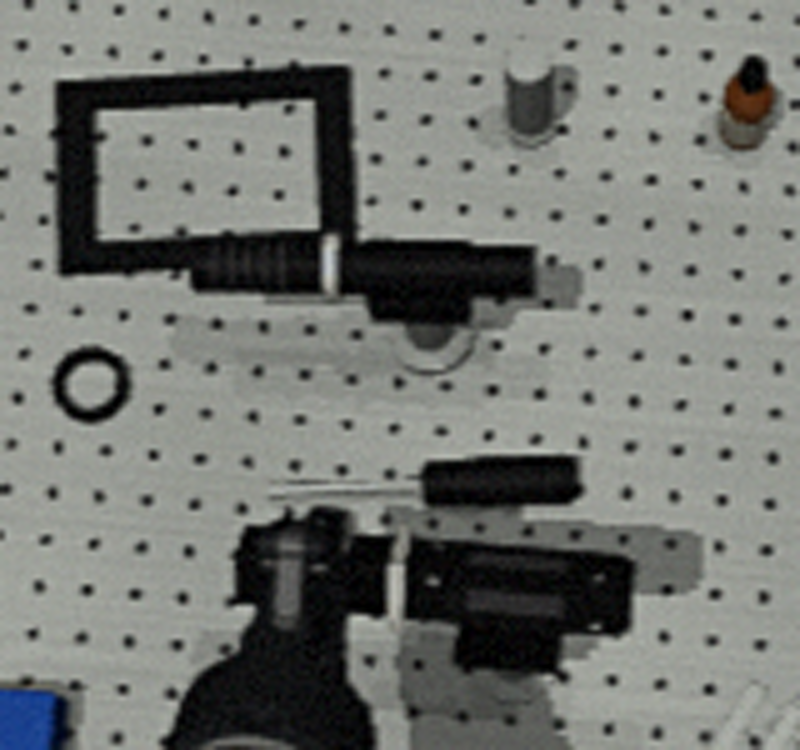

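View pics/s4.png

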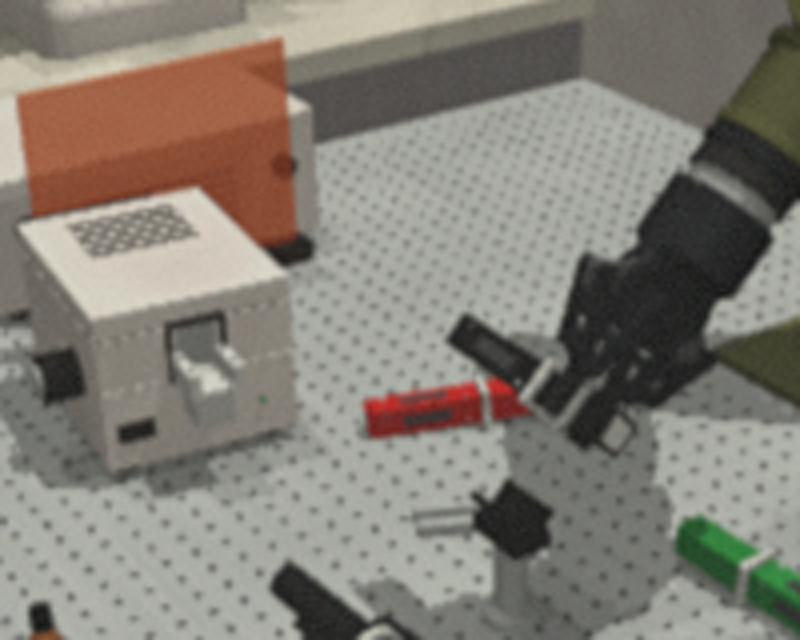

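Run:
```python
from h import *
import pickle
G=MO-.036*MX+[0,0,.1]; r=tool(MX,0,1)
arm.movep(tcp(G,r),r.as_rotvec())
r=tool(GA,0,1)
P=GE-GA*.165+[0,0,.05]
arm.movep(tcp(P,r),r.as_rotvec())
arm.servo_line(tcp(P-[0,0,.045],r),feed=.1)
s=arm.sense();print(s["time_s"],s["tool_pos"]-tcp(P-[0,0,.045],r),s["wrist_force"],s["wrist_torque"],s["grip_width"]*.085)
for n in("top","scene"):
    S=snap(n);pickle.dump(S,open(n+"5.pkl","wb"))
    save(S,n+"5.png",(300,120,460,240) if n=="top" else (190,90,350,210),5)
```

```text
7.85 [0.0001 0.0007 0.0004] [ 1.0886  0.5534 -0.5733] [ 0.1229 -0.0271 -0.0011] 0.023942321459124328
```

View pics/top5.png

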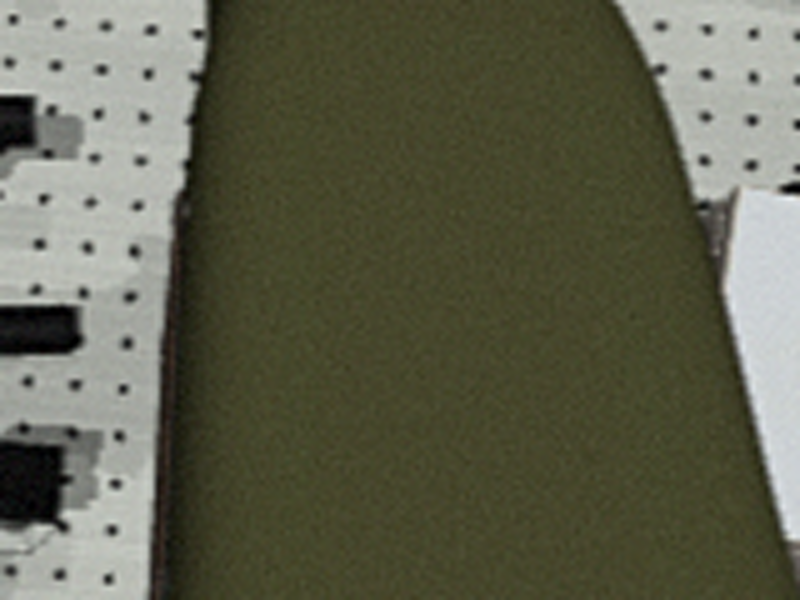

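View pics/scene5.png

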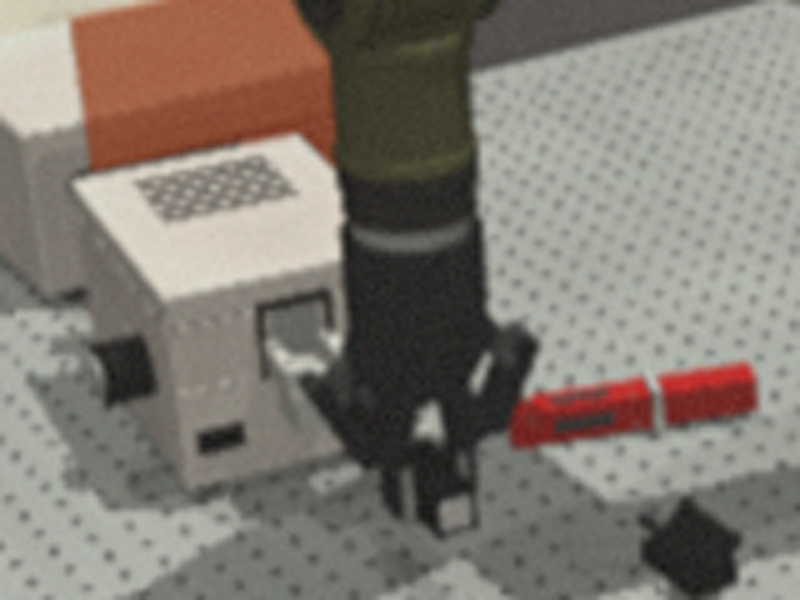

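```bash
cat >> h.py <<'E'
GN=np.cross(UP,GA) # lateral (left of push direction)
RG=tool(GA,0,1)
def pos(L,N=0,Z=0): # tcp for nose at L in from guide end, lateral N, height Z over nominal
    return tcp(GE+GA*(L-.131)+GN*N+UP*Z,RG)
def where():
    s=arm.sense();d=s["tool_pos"]-pos(0)
    f=s["wrist_force"]
    return "t %.2f L %.2f N %.2f Z %.2f mm | f: L %.2f N %.2f Z %.2f | tq %s"%(s["time_s"],*(1e3*np.array([d@GA,d@GN,d[2]])),f@GA,f@GN,f[2],s["wrist_torque"]) 
def go(L,N,Z,feed=.03,mf=None):
    h=arm.servo_line(pos(L/1e3,N/1e3,Z/1e3),feed=feed,frame=RG.as_rotvec(),max_force=mf)
    print(h,where()); return h
E
python3 - <<'E'
from h import *
print(where())
go(-6,0,4,.05,4)
go(3,0,4,.02,3)
E
```

```text
t 7.95 L -34.43 N 0.75 Z 5.95 mm | f: L 0.83 N -0.22 Z -0.81 | tq [ 0.1422 -0.0075 -0.011 ]
False t 8.66 L -5.84 N -0.02 Z 3.97 mm | f: L 0.23 N -0.09 Z -2.54 | tq [0.0746 0.0425 0.0082]
False t 9.26 L 3.06 N -0.01 Z 4.00 mm | f: L -0.85 N -0.27 Z -1.56 | tq [ 0.1115 -0.0295  0.0247]
```

Run:
```python
from h import *
if not go(8,0,4,.02,3):
    go(8,3.5,4,.01,2.5)
    go(8,0,4,.02)
    go(8,-3.5,4,.01,2.5)
    go(8,0,4,.02)
save(snap("scene"),"s6.png",(190,90,350,210),5)
```

```text
False t 9.66 L 8.12 N -0.04 Z 3.98 mm | f: L -0.18 N -0.66 Z -1.61 | tq [ 0.1051 -0.0714  0.0453]
True t 10.00 L 7.91 N 1.14 Z 2.96 mm | f: L 0.04 N -0.89 Z -1.60 | tq [ 0.1094 -0.0075 -0.0054]
False t 10.25 L 7.99 N -0.28 Z 3.87 mm | f: L -0.87 N -0.04 Z -1.77 | tq [ 0.1184 -0.0021  0.0397]
True t 10.53 L 7.92 N -0.84 Z 3.67 mm | f: L 1.29 N 2.24 Z -1.69 | tq [-0.0926 -0.4036  0.1582]
False t 10.79 L 7.99 N -0.52 Z 3.60 mm | f: L 0.25 N 1.55 Z -1.78 | tq [ 0.0443 -0.1378  0.0818]
```

View pics/s6.png

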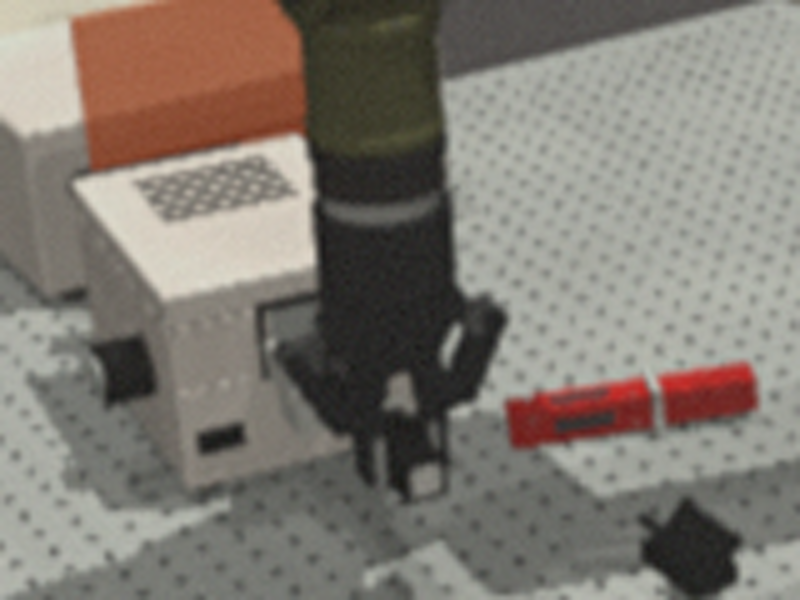

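Run:
```python
from h import *
def av(n=4):
    f=[];tz=[]
    for _ in range(n):
        arm.wait(.03);s=arm.sense();f.append(s["wrist_force"]);tz.append(s["wrist_torque"])
    f=np.mean(f,0);return f@GA,f@GN,f[2],np.mean(tz,0)[2]
for N in(0,.5,1,1.5,2.):
    arm.servo_line(pos(.008,N/1e3,.004),feed=.01,frame=RG.as_rotvec())
    a=av();print(N,np.array(a),where()[:40])
    if abs(a[1])>3.5: break
```

```text
0 [ 0.0128 -0.0149 -1.6029  0.0058] t 11.22 L 8.03 N -0.22 Z 3.86 mm | f: L 
0.5 [ 0.0908  0.0628 -1.5213  0.0222] t 11.61 L 8.00 N 0.47 Z 4.00 mm | f: L 0
1 [-0.3317 -0.0134 -1.6772  0.0328] t 11.99 L 7.99 N 0.97 Z 3.98 mm | f: L -
1.5 [-0.0506 -0.5041 -1.8029  0.0149] t 12.38 L 8.01 N 1.48 Z 4.00 mm | f: L 0
2.0 [-0.2081 -0.6712 -1.4923 -0.0773] t 12.76 L 8.00 N 1.69 Z 3.90 mm | f: L -
```

Run:
```python
from h import *
def av(n=3):
    f=[];tz=[]
    for _ in range(n):
        arm.wait(.03);s=arm.sense();f.append(s["wrist_force"]);tz.append(s["wrist_torque"])
    f=np.mean(f,0);return f@GA,f@GN,f[2],*np.mean(tz,0)
go(8,.5,4,.02); print(np.array(av()))
for Z in(3,2,1.5,1,.5,0,-.5,-1,-1.5,-2):
    arm.servo_line(pos(.008,.0005,Z/1e3),feed=.015,frame=RG.as_rotvec())
    a=av();print(Z,np.array(a),where()[:32])
    if a[2]>0: break
```

```text
False t 13.01 L 8.02 N 0.63 Z 4.05 mm | f: L -0.28 N -0.87 Z -2.70 | tq [ 0.1097 -0.016   0.0141]
[ 0.0002  0.2427 -1.3678  0.1244 -0.0035 -0.0073]
3 [-0.0087 -0.3931 -1.7398  0.0928  0.0013 -0.0088] t 13.46 L 8.00 N 0.50 Z 2.94 mm 
2 [-0.2479 -0.0438 -1.8769  0.122  -0.0162  0.0173] t 13.81 L 8.01 N 0.50 Z 1.97 mm 
1.5 [-0.4579  0.1174 -1.474   0.1175 -0.0121  0.0027] t 14.16 L 8.01 N 0.49 Z 1.49 mm 
1 [ 0.6074  0.1324 -2.0725  0.1065 -0.0071  0.0315] t 14.51 L 8.00 N 0.50 Z 1.00 mm 
0.5 [-0.079   0.0393 -2.1474  0.1067  0.0043  0.0034] t 14.86 L 8.02 N 0.49 Z 0.50 mm 
0 [-0.1304 -0.0811 -2.063   0.0988 -0.0202 -0.0031] t 15.21 L 7.99 N 0.48 Z -0.02 mm
-0.5 [-0.3666 -0.1765 -2.2078  0.0806 -0.0244  0.043 ] t 15.56 L 7.98 N 0.60 Z -0.45 mm
-1 [-0.3847 -0.6865  0.0489  0.0085  0.0566 -0.0383] t 15.91 L 8.01 N 0.59 Z -0.84 mm
```

Run:
```python
from h import *
go(8,.5,0,.02)
if not go(44,.5,0,.04,5):
    go(68,.5,0,.03,9)
```

```text
False t 16.16 L 8.03 N 0.36 Z -0.14 mm | f: L 0.01 N 0.01 Z -2.12 | tq [ 0.0454 -0.0317  0.0044]
False t 17.21 L 43.84 N 0.50 Z -0.01 mm | f: L -0.01 N -0.26 Z -1.37 | tq [ 0.1108 -0.0245 -0.0189]
False t 18.16 L 68.23 N 0.30 Z -0.17 mm | f: L 0.34 N -0.72 Z -2.53 | tq [ 0.2799 -0.0061 -0.0069]
```

Run:
```python
from h import *
arm.wait(.1);print(where())
for k in range(4):
    h=go(96,.5,-.2,.012,3.5)
    arm.wait(.15); s=where(); print(s)
    s=arm.sense()
    if h and s["wrist_force"]@GA<-2.5: break
    if not h: break
```

```text
t 18.26 L 68.02 N 0.31 Z -0.15 mm | f: L -0.36 N 0.54 Z -2.81 | tq [ 0.2975 -0.0465 -0.0455]
True t 20.07 L 92.13 N 0.33 Z -0.64 mm | f: L -0.14 N -0.01 Z 3.02 | tq [-0.1107 -0.2196  0.1114]
t 20.23 L 92.15 N 0.33 Z -0.66 mm | f: L 0.18 N 0.51 Z 3.99 | tq [-0.2359 -0.1842  0.0923]
True t 20.47 L 92.20 N 0.27 Z -0.65 mm | f: L -0.86 N -0.73 Z 2.87 | tq [-0.0788  0.0223 -0.0126]
t 20.62 L 92.23 N 0.27 Z -0.65 mm | f: L -1.23 N -0.64 Z 3.15 | tq [-0.1371  0.1409  0.0188]
True t 20.83 L 92.16 N 0.32 Z -0.62 mm | f: L -1.84 N 0.46 Z 2.48 | tq [-0.1378 -0.0217 -0.017 ]
t 20.98 L 92.21 N 0.31 Z -0.64 mm | f: L -0.74 N -0.13 Z 3.24 | tq [-0.2412 -0.0443 -0.0402]
True t 21.20 L 92.17 N 0.26 Z -0.64 mm | f: L -1.95 N -0.79 Z 3.98 | tq [-0.1678 -0.0364 -0.0745]
t 21.35 L 92.19 N 0.29 Z -0.63 mm | f: L -0.85 N 0.20 Z 3.29 | tq [-0.2299 -0.0155 -0.0228]
```

Run:
```python
from h import *
go(89,.4,-.2,.02); arm.wait(.15); print(where())
h=go(96,.4,-.2,.01,7); print(where()); arm.wait(.2); print(where())
S=snap("scene");save(S,"s7.png",(190,90,350,210),5)
```

```text
False t 21.66 L 88.84 N -0.01 Z -0.59 mm | f: L 1.11 N 1.15 Z 0.72 | tq [-0.1969 -0.0351 -0.0608]
t 21.81 L 88.83 N -0.05 Z -0.57 mm | f: L 0.44 N -1.03 Z -0.53 | tq [-0.1132  0.0069  0.0153]
True t 22.32 L 92.18 N 0.04 Z -0.59 mm | f: L -0.92 N 0.97 Z 2.67 | tq [-0.154  -0.17    0.0275]
t 22.32 L 92.18 N 0.04 Z -0.59 mm | f: L -0.92 N 0.97 Z 2.67 | tq [-0.154  -0.17    0.0275]
t 22.52 L 92.20 N 0.04 Z -0.63 mm | f: L 0.17 N 2.48 Z 5.04 | tq [-0.435  -0.1369  0.0381]
```

View pics/s7.png

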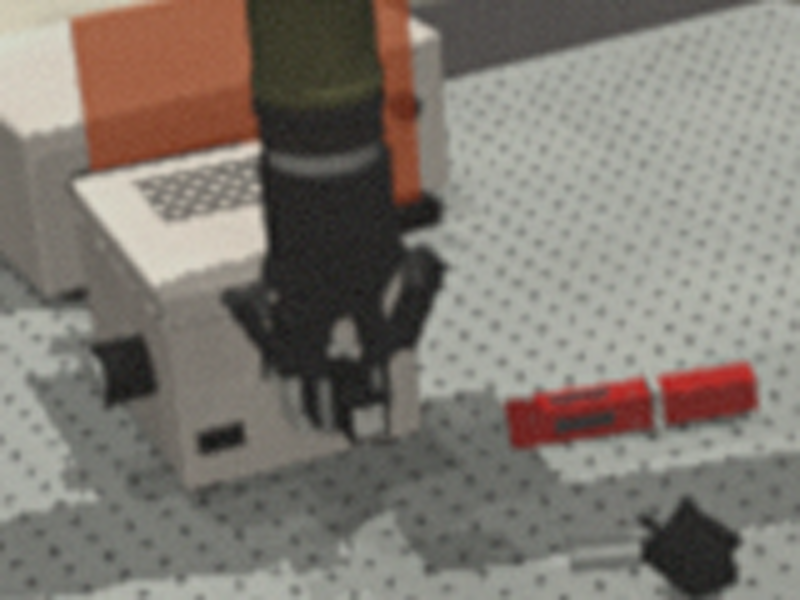

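Run:
```python
from h import *
h=go(92.6,.25,-.4,.01,6); arm.wait(.1); print(where())
arm.gripper_open(); print(where(), arm.sense()["grip_width"])
go(92,.4,60,.1,6)
print(where())
go(60,.4,120,.15)
S=snap("scene");save(S,"s8.png",(190,90,350,210),5)
w=pts(S); np.save("w8.npy",w)
```

```text
False t 22.92 L 92.25 N 0.05 Z -0.64 mm | f: L -1.28 N 0.79 Z 1.59 | tq [ 0.1456 -0.1626  0.0471]
t 23.02 L 92.26 N 0.03 Z -0.64 mm | f: L -1.60 N 0.22 Z 1.07 | tq [ 0.2455 -0.1316  0.0303]
t 23.63 L 92.64 N 0.22 Z -0.42 mm | f: L 0.60 N -0.86 Z -0.17 | tq [0.0633 0.0089 0.0004] 1.0028627544025728
False t 24.38 L 91.96 N 0.02 Z 59.59 mm | f: L 0.18 N -0.05 Z -0.43 | tq [-0.0158 -0.0056  0.0235]
t 24.38 L 91.96 N 0.02 Z 59.59 mm | f: L 0.18 N -0.05 Z -0.43 | tq [-0.0158 -0.0056  0.0235]
False t 24.98 L 60.04 N -0.02 Z 119.19 mm | f: L -0.19 N -0.43 Z -0.14 | tq [-0.0617  0.0389 -0.0064]
```

View pics/s8.png

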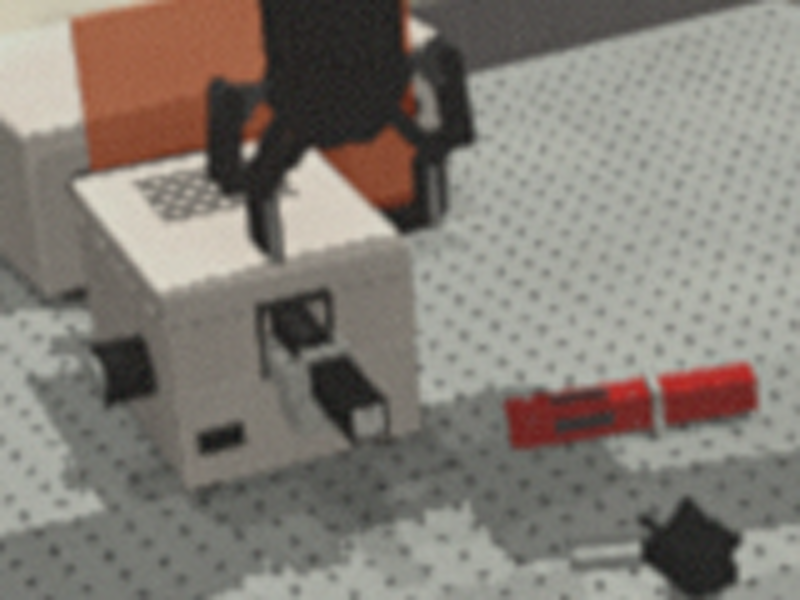

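Run:
```python
from h import *
import pickle
arm.movep(GE-GA*.35+UP*.15,RG.as_rotvec())
print(where())
for n in("top","scene"):
    S=snap(n);pickle.dump(S,open(n+"9.pkl","wb"))
    save(S,n+"9.png",(340,130,500,250) if n=="top" else (190,90,350,210),5)
    w=pts(S);q=w-GE;L=q@GA;N=q@GN
    m=(L>-.1)&(L<.04)&(abs(N)<.03)&(w[...,2]>.095)&(w[...,2]<.14)
    print(n,"rear L",np.percentile(L[m],[0,.5,1,2]),m.sum())
    t=m&(L>-.068)&(L<-.012)&(w[...,2]>.107)
    print(" handle N",np.percentile(N[t],[0,3,50,97,100]),"axis slope N",np.polyfit(L[t],N[t],1),"z slope",np.polyfit(L[t],w[t][:,2],1),"cross-slope",np.polyfit(N[t],w[t][:,2],1))
    f=m&(w[...,2]>.1135)&(w[...,2]<.121)&(L<.02); print(" flange L",np.percentile(L[f],[2,10,50,90,98]),f.sum())
```

```text
t 26.12 L -217.69 N -0.04 Z 168.11 mm | f: L -0.40 N 0.40 Z -0.10 | tq [ 0.0333  0.0388 -0.0364]
top rear L [-0.074  -0.0738 -0.0733 -0.0724] 736
 handle N [-0.0131 -0.0125 -0.0008  0.0115  0.0129] axis slope N [ 0.0164 -0.0001] z slope [-0.0019  0.113 ] cross-slope [0.0313 0.1131]
 flange L [-0.0711 -0.0631 -0.0189  0.008   0.0157] 201
scene rear L [-0.0797 -0.0793 -0.0789 -0.0783] 324
 handle N [-0.0138 -0.0125  0.0025  0.0126  0.0136] axis slope N [0.0427 0.0029] z slope [0.0019 0.1137] cross-slope [-0.0936  0.1138]
 flange L [-0.0731 -0.0657 -0.0256  0.0066  0.0172] 99
```

View pics/top9.png

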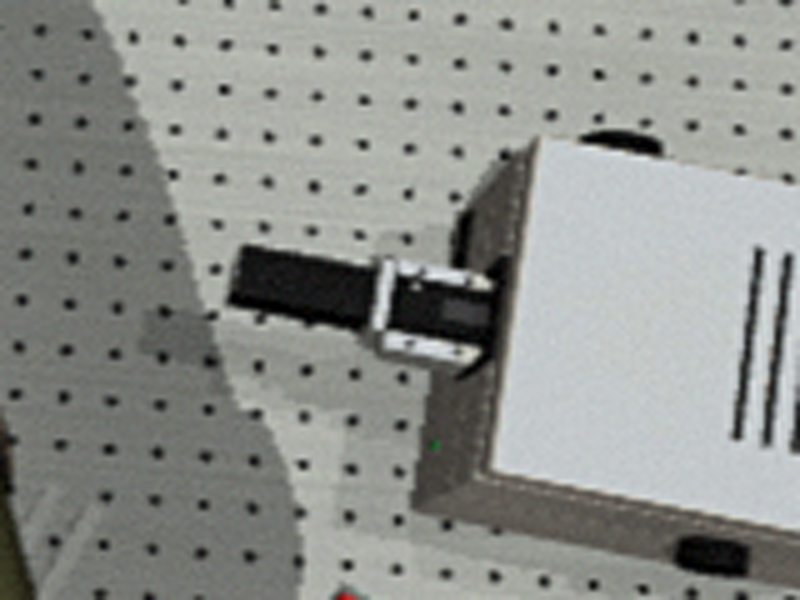

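Run:
```python
from h import *
arm.grasp(20)
# L here: tcp along-guide coordinate; TCP L_t -> go() L = L_t+131 mm
N0=.3
go(-110+131,N0,60,.25)
go(-110+131,N0,0,.12,6)
h=go(-80+131,N0,0,.02,3)
print(where())
arm.wait(.1); print(where())
```

```text
False t 28.19 L 20.08 N 0.89 Z 60.63 mm | f: L -0.41 N 0.12 Z -0.43 | tq [-0.0331  0.013   0.0292]
False t 28.84 L 20.51 N 0.75 Z 0.47 mm | f: L -0.32 N 0.23 Z -0.05 | tq [ 0.0359 -0.0378 -0.0342]
True t 29.96 L 45.17 N -0.02 Z -0.43 mm | f: L -1.22 N -0.17 Z 0.30 | tq [ 0.0858 -0.0914 -0.0247]
t 29.96 L 45.17 N -0.02 Z -0.43 mm | f: L -1.22 N -0.17 Z 0.30 | tq [ 0.0858 -0.0914 -0.0247]
t 30.06 L 45.17 N -0.44 Z -0.81 mm | f: L 0.21 N 0.95 Z -0.15 | tq [ 0.0039 -0.0098 -0.0311]
```

Run:
```python
from h import *
for k in range(2):
    h=go(50,.3,0,.01,4); arm.wait(.1); print(where())
go(30,.3,0,.06)
go(20,.3,120,.2)
arm.movep(GE-GA*.40+UP*.25,RG.as_rotvec())
arm.gripper_open()
import pickle
for n in("top","scene"):
    S=snap(n);pickle.dump(S,open(n+"10.pkl","wb"))
    save(S,n+"10.png",(340,130,500,250) if n=="top" else (190,90,350,210),5)
    w=pts(S);q=w-GE;L=q@GA;N=q@GN
    m=(L>-.1)&(L<.04)&(abs(N)<.03)&(w[...,2]>.095)&(w[...,2]<.14)
    print(n,"rear L",np.percentile(L[m],[0,.5,1,2]),m.sum())
    t=m&(L>-.068)&(L<-.012)&(w[...,2]>.107)
    print(" handle N",np.percentile(N[t],[0,3,50,97,100]),"z slope",np.polyfit(L[t],w[t][:,2],1),"cross-slope",np.polyfit(N[t],w[t][:,2],1))
    save(S,n+"10f.png")
print(where())
```

```text
True t 30.33 L 45.06 N -1.05 Z -1.31 mm | f: L 0.18 N -0.06 Z 0.01 | tq [-0.0169 -0.0607 -0.0389]
t 30.43 L 45.07 N -1.40 Z -1.63 mm | f: L -0.56 N 0.27 Z -0.06 | tq [-0.02   -0.0041 -0.0102]
True t 30.73 L 45.02 N -1.66 Z -1.88 mm | f: L -0.30 N 0.26 Z 0.09 | tq [ 0.0201 -0.0158 -0.0163]
t 30.82 L 45.01 N -2.12 Z -2.27 mm | f: L -0.32 N -0.04 Z 0.11 | tq [-0.0032  0.0142  0.0567]
False t 31.23 L 29.40 N 0.29 Z 0.01 mm | f: L -0.21 N -0.71 Z -0.09 | tq [ 0.0081 -0.0083 -0.0073]
False t 31.98 L 20.18 N -0.36 Z 119.07 mm | f: L -0.21 N -0.39 Z 0.43 | tq [-0.0306 -0.0356  0.0182]
top rear L [-0.0739 -0.0735 -0.0732 -0.0722] 740
 handle N [-0.0129 -0.0122 -0.0005  0.0117  0.013 ] z slope [0.0142 0.1136] cross-slope [0.0224 0.1131]
scene rear L [-0.0819 -0.0793 -0.0787 -0.0775] 328
 handle N [-0.015  -0.0124  0.0003  0.0129  0.0154] z slope [0.0093 0.1142] cross-slope [-0.031   0.1139]
t 34.09 L -269.10 N -0.04 Z 268.70 mm | f: L -0.05 N 0.68 Z 0.02 | tq [ 0.0273 -0.0066  0.0113]
```

View pics/scene10.png

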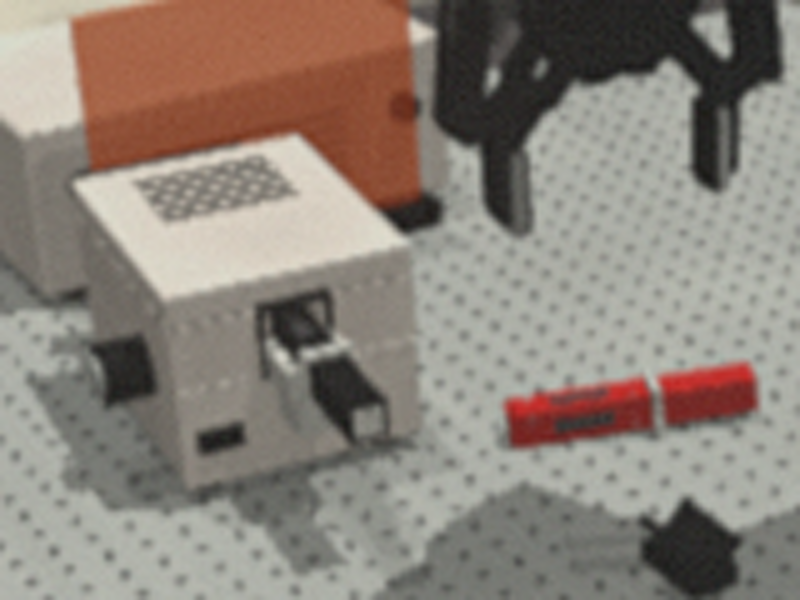

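View pics/top10f.png

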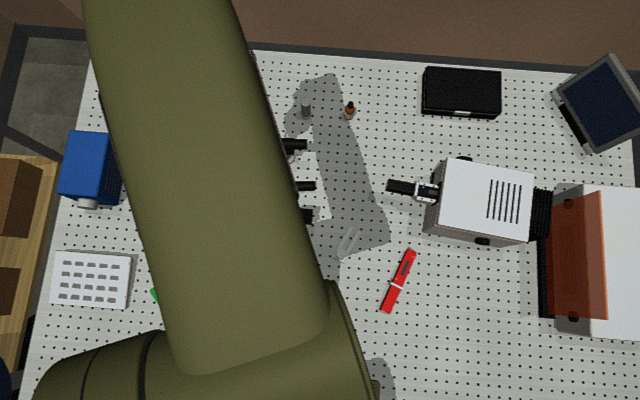

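Run:
```python
from h import *
arm.finish_job(); print(arm.sense()["time_s"])
```

```text
the job is handed in; nothing more can be done
the job is handed in; nothing more can be done
```

The square module is in the guide, up against the lamp's stop and let go, and the job was handed in at about 34 s. No verdict was reported.

**What I did:**
- I found the module and the guide in the depth images and gripped the handle at 45°. I then lifted it and turned it so its flats were square to the jaws.
- Above the floor I felt both jaws to centre it (about 0.5 mm off the camera's estimate), then felt the floor.
- I slid it through the flap and felt for the stop with 3.5 N and then 7 N limits. It came up solid at the same place each time, with the nose about 92 mm in.
- I let go, backed off, and pressed gently on the rear end with the closed fingers. Two pushes with a 4 N limit did not move it, but the fingers slid about 2 mm sideways and down while they pressed.

**Last checks:**
- **Depth:** the top camera puts the rear end 74 mm outside the guide, which means the nose is 92 mm in and agrees with the feel. The scene camera's raw reading was about 5 mm farther out, but that view is noisier. The fingers touched at a point that puts the nose nearer 91 mm in.
- **Alignment:** the tilt along the axis was about 0.01 rad in both cameras. The lateral offset was under 1 mm. Squareness across the top read 0.02 to 0.03 rad in the last images. The scene camera had read 0.09 rad before the nudge, which I took as noise.
- **Not seen directly:** the interlock pin and the flap angle. I infer both from the solid stop and the insertion depth.
- **Other things on the table:** I did not re-measure the tube and bystanders at the end, because the arm hid several of them from the top camera. I felt no contact with any of them.

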